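# Draw a stalled piston filler's crosshead home with the return pin

### The arm

A 6-joint arm with a two-finger parallel gripper is mounted at the origin on the work surface. World frame = base frame: x ahead of the robot, y to its left, z up, the work surface at z = 0. Lengths are in m, angles in rad, forces in N, time in s.
With the tool pointing down it reaches from about 0.275 to 0.85 m from the base axis. Payload 19 kg.
Tool frame: the origin (TCP) lies between the finger pads; the fingertips stand 14 mm ahead of it and the grasp point (between the pads) lies 5 mm behind it (tip_extent is the y of the fingertips in the tool frame, in m); y points along the fingers, x is the direction in which the jaws open and shut, and the axes are right-handed (so a half turn about y gives the same grasp; the last joint's range is limited). The gripper opens to 85 mm and grips with 20 to 120 N. Pads are 22 mm wide; open, the fingers measure 114 mm over their backs; the gripper's body (76 mm by 85 mm) begins 54 mm behind the grasp point. The pads swing forward as they close: fully open they stand 13 mm farther back than shut.
Start: joints at [1.191, 0.15, 1.437, -0, 1.554, -0.134], TCP at [0.14, 0.558, 0.245] pointing down, gripper open.
Joint ranges: [-2.8, 2.8], [-0.68, 2.1], [0.12, 2.68], [-1.39, 4.53], [0.16, 2.79], [-2.81, 2.81]. Speed limits (rad/s): [1.89, 1.89, 2.22, 3.01, 3.01, 3.01].

### API

Orientations are given as a 3x3 rotation matrix whose columns are the frame's x, y, z axes.
In Python, from station import get_state, snapshot, hand_in, tip_extent gives the robot as it stands.
- The arm moves only by the tool move_arm, never from a script. Its arguments are lists of equal length, an entry for each row: "xyz": the shift along the tool's x, y, z in cm, a list of three; "rot": the turn, a rotation vector about the tool's x, y, z in degrees, a list of three; "fingers": the finger opening in cm, from 0 to 8.54. A call has 1 to 8 rows; each row shifts and turns the commanded pose from where the row before left it, along the tool's axes as they then stand; what a row does not reach is not made up. A row lasts 1/10 s, in which the tool goes at most 50 mm and 8.59 degrees, less where a joint would pass 70% of its speed; a pose out of reach is approached as far as the arm can. A call is refused whole if a number of a shift passes 5 or a number of a turn 8.59, either way. A call with a gripper value outside its range is refused whole. The fingers move at their own pace and stop on an object; "squeeze" is the grip in N (left out, the last holds). Time passes only in rows, so rows that do not move let the fingers close. It gives the time, the measured TCP pose, the force and the opening at its end, in the units of the state.
- get_state(): the state, without advancing time (a new reading comes with each control period).
- snapshot(name): name is "scene" or "top" or "wrist"; returns a dict with "pixels" (400x640x3 uint8, red, green, blue), "vfov" (degrees; the focal length in pixels is half the picture's height over the tangent of half this angle, whatever the lens; pixels are square), "cx", "cy" (the principal point, pixels), "R" (3x3) and "t" (3): a world point X has camera coordinates R X + t; the wrist camera has in their place "tool_from_camera" (4x4, takes a point from camera to tool coordinates, whose origin is the TCP and whose axes are the tool frame's). Camera axes: x right, y down, z forward; pixel columns grow to the right and rows downward; lengths in m; the calibration is good to about 2 mm. A picture is of the moment at which its call begins: read the wrist's pose just before it. There is no depth.
- hand_in(): hands the job in, once; it reports no verdict.
The state is a dict: "t": time; "joint_positions": joint angles; "qd": joint speeds; "joint_torque": joint torques, N m; "position": TCP position; "tool_rot": TCP orientation; "contact_force": force on the tool from outside, world axes, zero at the start; "torque": the same for the moment, N m; "grip_width": finger opening in m.
Only numpy, scipy, OpenCV 4.12 (cv2) and the standard library are available. Lean on these libraries where they do the work, as an engineer would, in place of code of your own. Each camera call takes 0.05 s, during which the arm holds its last target.

### The job

The bench piston filler has stopped in mid-stroke and its crosshead must be brought back by hand. Take the return pin out of the tool rack, slide its tip lightly along the slot in the filler's cover plate until it drops into the crosshead's hidden socket, and seat it there with its collar down on the cover; then draw the crosshead gently along to its stop at the cylinder end of the slot and leave the pin standing there, fully seated. Do not force anything, and leave the other tool, the bottles and the tape as they are.

Things in the scene. Friction and masses are not known exactly. Their poses are not given: they have to be found in the camera images.
- filler: Bench piston filler, fixed: white drive housing 130 mm (x) by 300 mm (y), 90 mm high to the top of its flat aluminium cover plate; at its -y end a steel cylinder, below the cover's level, and 340 mm from the origin a thin nozzle pipe 176 mm high over a bottle. Origin: centre of the housing's underside; z up. Over 30 N between pin and filler, any direction, or 15 N from fingers or arm, does damage.
- slot_mid (a point): Middle of the slot in the cover, level with the top face. The slot is 13 mm wide, 105 mm long, along the filler's y; the plate is 4 mm thick. A black strip, 6 mm below the top face, closes the slot from end to end and travels with the crosshead. The socket is a round 13 mm hole in the strip, chamfered 1 mm, deep enough for the whole shaft.
- slot_home (a point): Point on the slot's middle line, level with the cover's top face, over the socket's centre when the crosshead is home on its rigid stop; 7.5 mm from the slot's end on the cylinder's side. y along the slot, away from the cylinder; z up. At the start the socket stands 25 to 85 mm from here, along +y.
- slot_far (a point): Same at the other end of the crosshead's 90 mm travel: 90 mm from slot_home along +y, 7.5 mm from the slot's other end. The crosshead is stiff: 8 N along the slot moves it and it stays where left. The pin pressed on the strip with over about 8 N may drag it along; 2 to 6 N is right.
- pin_grip (a point): The return pin, 0.1 to 0.16 kg, standing in one of the two rack holes: steel shaft 10 mm thick, 32 mm long, bevelled tip; collar 26 mm across, 5 mm thick; plain black round handle 20 mm thick, 50 mm long. This point: on its axis, half-way up the handle, 30 mm above the collar's underside, 62 mm above the tip; z from tip to handle. Taken by the handle from above.
- pin_collar (a point): Centre of the underside of the return pin's collar, the face that comes down on the cover when the pin is fully seated; the tip is 32 mm below it.
- rack: Fixed grey tool rack, a block 150 x 60 x 50 mm high, origin at the centre of its underside; two upright through holes of 13 mm at 45 mm either side of the centre along its x. The pin stands in one (collar on the rack's top), the nut driver in the other.
- driver_grip (a point): Nut driver, the other tool in the rack: stepped black handle 28 mm thick, 92 mm tall above the rack. Point on its axis 60 mm above the rack's top. Not needed.
- spray_a_mid (a point): Glass spray bottle with a clear cap, 29 mm thick, 102 mm tall, standing on the table; this point is 50 mm up. Not needed.
- spray_b_mid (a point): Another such spray bottle.
- spray_c_mid (a point): Another such spray bottle.
- squeeze_a_mid (a point): White plastic squeeze bottle, 54 mm thick, 179 mm tall; this point is 80 mm up. Not needed.
- squeeze_b_mid (a point): Another such squeeze bottle.
- tape: Roll of tape lying flat, 84 mm across, 36 mm high. Not needed.
Things that resemble listed ones, but are neither listed nor needed, are in the scene too. Leave any blue or orange look-alike of the part that bears pin_grip alone.

How it is judged:
By the outcome, as a careful person would: the job done as asked, in the order asked, and still so for the second after the job is handed in, with the robot touching nothing.
It also fails if it takes over 67 s, if anything falls off the work surface, if the arm or the gripper's body presses on something with over 40 N, if the wrist force passes 120 N, or if a joint passes its speed limit or range.

## Working session

There is one attempt and no reset: what is moved stays moved. The work goes in short steps, Python scripts to look and compute and a tool call to move; the robot and the scene stay as the last step left them, time stands still between calls to the robot, and variables do not carry over. Pictures are saved under pics/ and viewed, and the job is handed in when it is done.

Besides the shell and the picture viewer there is one more tool, called as name(argument=value, ...), one argument or row to a line, values as JSON. move_arm: Moves the arm, as the interface text tells. Its arguments: {"type":"object","properties":{"xyz":{"type":"array"},"rot":{"type":"array"},"fingers":{"type":"array"},"squeeze":{"type":"number"}},"required":["xyz","rot","fingers"]}

```bash
mkdir -p pics
cat > h.py <<'E'
import numpy as np, cv2
from station import get_state, snapshot, hand_in, tip_extent
def shot(n,f):
    s=get_state(); d=snapshot(n); cv2.imwrite('pics/'+f+'.png',cv2.cvtColor(d['pixels'],cv2.COLOR_RGB2BGR))
    f_=200/np.tan(np.radians(d['vfov'])/2)
    if 'R' in d: R=np.array(d['R']);t=np.array(d['t'])
    else:
        T=np.eye(4);T[:3,:3]=s['tool_rot'];T[:3,3]=s['position'];C=np.linalg.inv(T@np.array(d['tool_from_camera']));R=C[:3,:3];t=C[:3,3]
    np.savez('pics/'+f+'.npz',R=R,t=t,f=f_,cx=d['cx'],cy=d['cy'])
    return d
def cam(f): return np.load('pics/'+f+'.npz')
def ray(f,u,v):
    c=cam(f);d=np.array([(u-c['cx'])/c['f'],(v-c['cy'])/c['f'],1]);return -c['R'].T@c['t'],c['R'].T@d
def atz(f,u,v,z):
    o,d=ray(f,u,v);return o+d*(z-o[2])/d[2]
def tri(*obs):
    A=0;b=0
    for f,u,v in obs:
        o,d=ray(f,u,v);d=d/np.linalg.norm(d);P=np.eye(3)-np.outer(d,d);A=A+P;b=b+P@o
    x=np.linalg.solve(A,b); return x,[np.linalg.norm((np.eye(3)-np.outer(d/np.linalg.norm(d),d/np.linalg.norm(d)))@(x-o)) for o,d in [ray(*q) for q in obs]]
def proj(f,X):
    c=cam(f);p=c['R']@np.array(X)+c['t'];return np.array([c['f']*p[0]/p[2]+c['cx'],c['f']*p[1]/p[2]+c['cy']])
def crop(f,x0,y0,x1,y1,k,out):
    i=cv2.imread('pics/'+f+'.png')[y0:y1,x0:x1];cv2.imwrite('pics/'+out+'.png',cv2.resize(i,None,fx=k,fy=k,interpolation=cv2.INTER_CUBIC))
E
python3 - <<'E'
from h import *
np.set_printoptions(precision=4,suppress=True)
for n in('scene','top','wrist'): shot(n,n+'0')
s=get_state();print(s);print(tip_extent)
for n in('scene0','top0','wrist0'): c=cam(n);print(n,-c['R'].T@c['t'],c['f'],c['R'])
E
```

```text
{'t': 0.15, 'joint_positions': array([ 1.191 ,  0.1508,  1.4379, -0.    ,  1.5538, -0.134 ]), 'qd': array([-0.0008,  0.    , -0.0024, -0.0023, -0.0004,  0.0007]), 'joint_torque': array([  0.0023, -71.3386, -57.1036,  -0.0003,   0.0074,  -0.0001]), 'position': array([0.1399, 0.5575, 0.2449]), 'tool_rot': array([[ 0.2433, -0.0003, -0.97  ],
       [ 0.97  , -0.0009,  0.2433],
       [-0.0009, -1.    ,  0.0001]]), 'contact_force': array([-0.1228, -0.8373, -0.2423]), 'torque': array([-0.0326,  0.0048, -0.0419]), 'grip_width': 0.0852181960428129}
0.014
scene0 [1.1169 0.1175 0.6874] 430.2836230089746 [[ 0.0135  0.9999  0.0064]
 [ 0.7465 -0.0059 -0.6653]
 [-0.6652  0.0138 -0.7465]]
top0 [0.5269 0.1233 0.9484] 369.6670344279964 [[-0.0101 -0.9998 -0.0173]
 [-0.9993  0.0107 -0.0363]
 [ 0.0365  0.017  -0.9992]]
wrist0 [0.0674 0.576  0.3738] 316.0344715450366 [[ 0.2451  0.9695 -0.0004]
 [ 0.927  -0.2342  0.2928]
 [ 0.2838 -0.0721 -0.9562]]
```

```bash
ls -a
```

```text
.
..
h.py
pics
```

View pics/scene0.png

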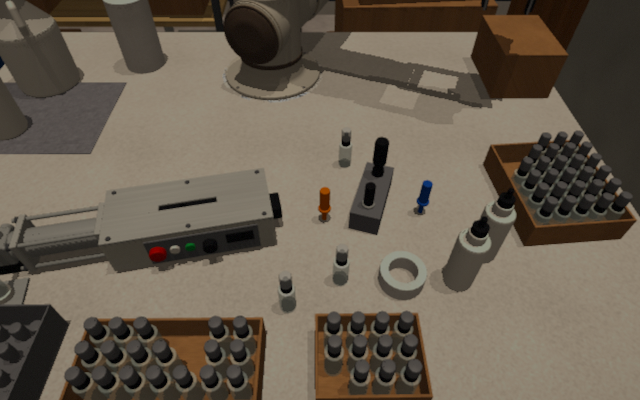

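View pics/top0.png

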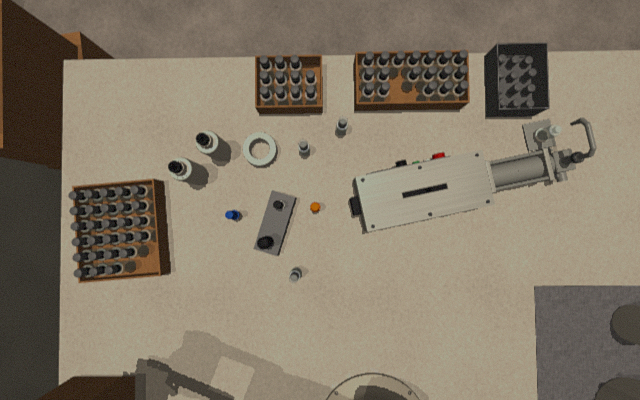

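View pics/wrist0.png

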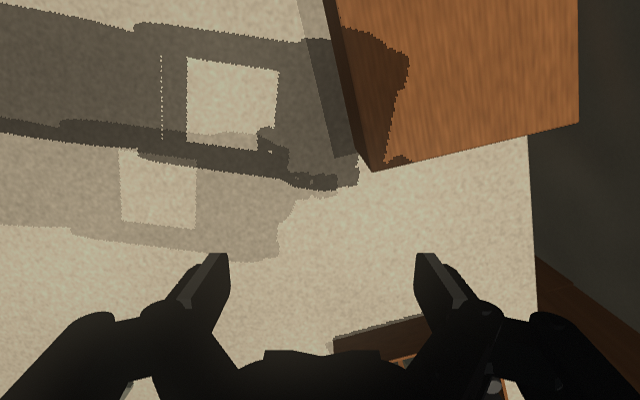

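The scene view shows the rack at about (372,197). The candidates for the return pin are:
- the short black handle in the rack, at (369,190)
- the tall stepped handle in the rack, at (380,155), which is the nut driver
- the orange look-alike at (324,203)
- the blue look-alike at (425,195)

The short black one in the rack hole fits the description. I'll confirm it in a crop.

Run:
```python
from h import *
crop('scene0',300,120,450,240,5,'c1')
crop('top0',220,180,330,280,6,'c2')
crop('top0',345,140,505,240,5,'c3')
crop('scene0',90,160,290,270,4,'c4')
```

```text
(no output)
```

View pics/c1.png

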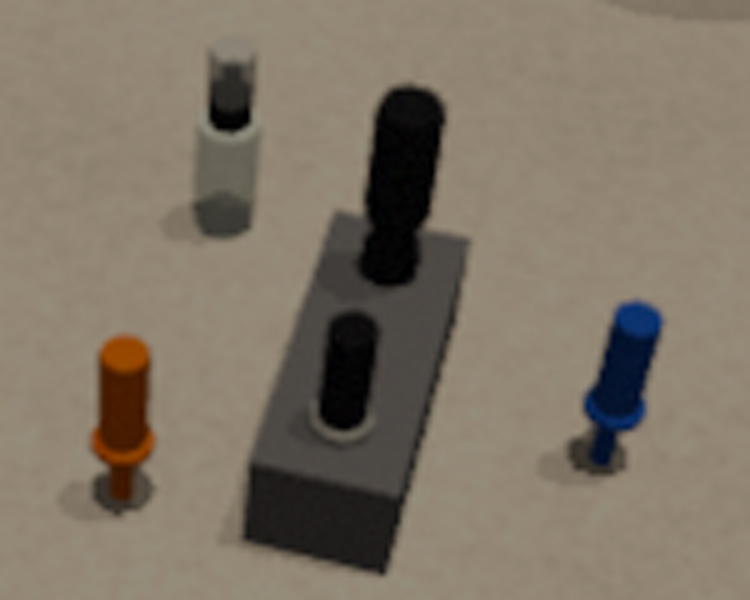

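View pics/c2.png

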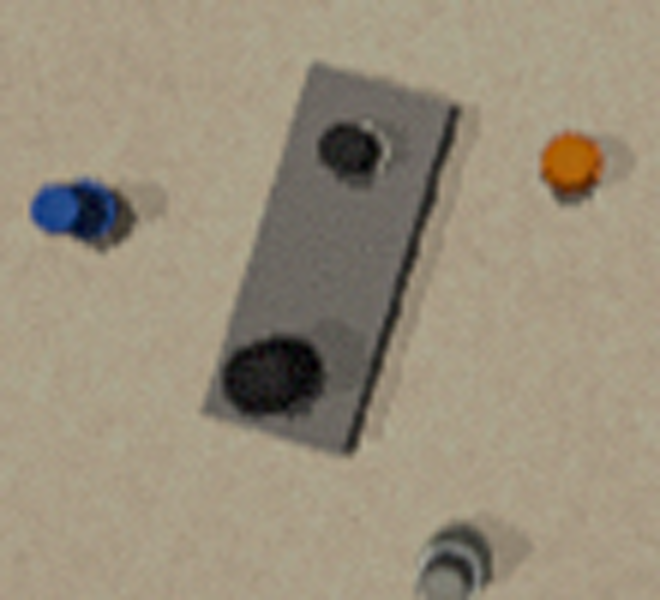

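View pics/c3.png

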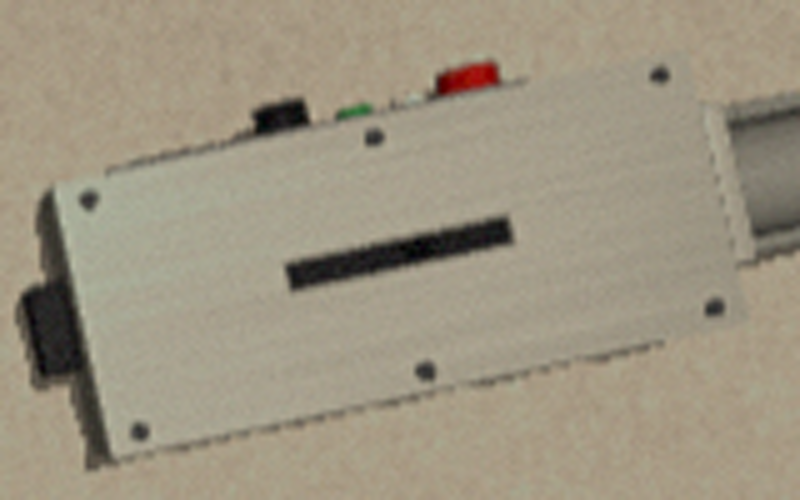

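View pics/c4.png

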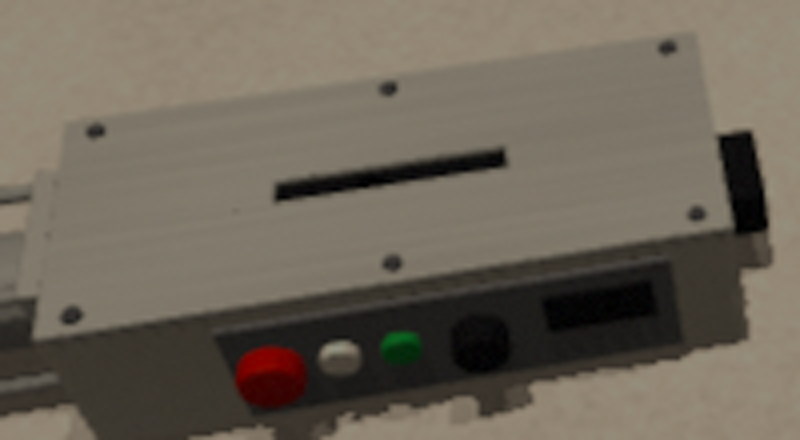

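The crop confirms the pin. It has a plain, slender black handle on a light steel collar, at crop (342,380) in c1. The stepped tall one is the driver. The filler's slot ends are at about (402.7,195.3) and (447.2,185.8) in the top view.

Run:
```python
from h import *
np.set_printoptions(precision=4,suppress=True)
print('pin top',tri(('top0',220+350/6,180+150/6),('scene0',300+353/5,120+330/5)), atz('top0',220+350/6,205,.105),atz('scene0',300+353/5,186,.105))
print('collar top',atz('scene0',300+342/5,120+413/5,.055))
L=(345+288.5/5,140+276.5/5);R=(345+511/5,140+229/5)
l2=(90+505/4,160+156/4);r2=(90+276/4,160+191/4)
a,b=tri(('top0',*L),('scene0',*l2)),tri(('top0',*R),('scene0',*r2));print(a,b)
for f,p,q in(('top0',L,R),('scene0',l2,r2)):
  A=atz(f,*p,.09);B=atz(f,*q,.09);d=B-A;print(f,A,B,(A+B)/2,np.linalg.norm(d),np.degrees(np.arctan2(-d[0],-d[1])))
# screws  c3 & c4
S=[((89,199),(696,214)),((374,137),(392,263)),((660,75),(71,315)),((140,431),(668,47)),((426,371),(388,88)),((714,307),(95,131))]
P=[]
for p,q in S:
  x=tri(('top0',345+p[0]/5,140+p[1]/5),('scene0',90+q[0]/4,160+q[1]/4));print(x);P.append(x[0])
P=np.array(P);print(P.mean(0)); d=P[[2,5]].mean(0)-P[[0,3]].mean(0);print(np.degrees(np.arctan2(-d[0],-d[1])))
```

```text
pin top (array([0.5563, 0.2224, 0.1022]), [np.float64(0.0018919053336376977), np.float64(0.0018919053336376127)]) [0.5561 0.2202 0.105 ] [0.5589 0.2238 0.105 ]
collar top [0.5561 0.2244 0.055 ]
(array([ 0.5759, -0.0659,  0.0901]), [np.float64(0.000892597827697253), np.float64(0.0008925978276973005)]) (array([ 0.5966, -0.1682,  0.0901]), [np.float64(0.001556535489582165), np.float64(0.0015565354895820923)])
top0 [ 0.576  -0.0669  0.09  ] [ 0.5969 -0.1698  0.09  ] [ 0.5864 -0.1183  0.09  ] 0.10505322532825007 -11.458061455464138
scene0 [ 0.576 -0.065  0.09 ] [ 0.5968 -0.1665  0.09  ] [ 0.5864 -0.1158  0.09  ] 0.10358898712815562 -11.585955370521758
(array([0.613 , 0.0259, 0.0911]), [np.float64(0.0009008899799287112), np.float64(0.0009008899799287006)])
(array([ 0.6401, -0.1062,  0.0911]), [np.float64(0.0010486463249779108), np.float64(0.0010486463249779318)])
(array([ 0.6672, -0.2386,  0.0908]), [np.float64(0.0010746147208632291), np.float64(0.0010746147208631407)])
(array([0.5052, 0.0041, 0.0915]), [np.float64(0.0010144337460857584), np.float64(0.0010144337460857673)])
(array([ 0.5315, -0.1285,  0.0905]), [np.float64(0.0006490804478056877), np.float64(0.0006490804478056012)])
(array([ 0.5595, -0.2606,  0.0913]), [np.float64(0.0008157015260655383), np.float64(0.0008157015260654236)])
[ 0.5861 -0.1173  0.091 ]
-11.59969130253116
```

Add to h.py:
```python
np.set_printoptions(precision=4,suppress=True)
def to(x,y,z):
    s=get_state();R=np.array(s['tool_rot']);return R.T@(np.array([x,y,z])-s['position'])*100
def st():
    s=get_state();R=np.array(s['tool_rot']);print('t',round(s['t'],2),'p',s['position'],'yaw',np.degrees(np.arctan2(R[1,0],R[0,0])),'tooly',R[:,1],'F',s['contact_force'],'M',s['torque'],'w',round(s['grip_width'],4))
```

```text
(no output)
```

move_arm(
  xyz=[
    [0,0,0],
    [0,0,0],
    [0,0,0],
    [0,0,0],
  ],
  rot=[
    [0,-6.4,0],
    [0,-6.4,0],
    [0,-6.4,0],
    [0,-6.4,0],
  ],
  fingers=[8.5,8.5,8.5,8.5],
)

```text
t: 0.55
position: [0.1399, 0.5576, 0.245]
tool_rot: [[-0.204, -0.0, -0.979], [0.979, -0.001, -0.204], [-0.0, -1.0, 0.0]]
contact_force: [0.6, -0.6, 0.0]
grip_width: 0.0848
```

```bash
python3 -c "
from h import *
st();print(to(.51,.22,.24)/10)"
```

```text
t 0.55 p [0.1399 0.5576 0.245 ] yaw 101.78076651901858 tooly [-0.0002 -0.0005 -1.    ] F [ 0.6188 -0.6471  0.0121] M [-0.0191  0.0236  0.0709] w 0.0848
[-4.0606  0.0514 -2.9337]
```

move_arm(
  xyz=[
    [-3.4,0,-2.4],
    [-3.4,0,-2.4],
    [-3.4,0,-2.4],
    [-3.4,0,-2.4],
    [-3.4,0,-2.4],
    [-3.4,0,-2.4],
    [-3.4,0,-2.4],
    [-3.4,0,-2.4],
  ],
  rot=[
    [0,0,0],
    [0,0,0],
    [0,0,0],
    [0,0,0],
    [0,0,0],
    [0,0,0],
    [0,0,0],
    [0,0,0],
  ],
  fingers=[8.5,8.5,8.5,8.5,8.5,8.5,8.5,8.5],
)

```text
t: 1.35
position: [0.3833, 0.3281, 0.2452]
tool_rot: [[-0.2, -0.0, -0.98], [0.98, -0.0, -0.2], [-0.0, -1.0, 0.0]]
contact_force: [0.1, 0.7, -0.5]
grip_width: 0.0851
```

```bash
python3 -c "
from h import *
st();print(to(.51,.22,.24))"
```

```text
t 1.35 p [0.3833 0.3281 0.2452] yaw 101.52067674942924 tooly [-0.0001 -0.0001 -1.    ] F [ 0.0676  0.7244 -0.5394] M [ 0.0183 -0.0519 -0.0082] w 0.0851
[-13.1225   0.5222 -10.2595]
```

move_arm(
  xyz=[
    [-3,0,-2.3],
    [-3,0,-2.3],
    [-3,0,-2.3],
    [-3,0,-2.3],
    [0,0,0],
    [0,0,0],
  ],
  rot=[
    [0,0,0],
    [0,0,0],
    [0,0,0],
    [0,0,0],
    [0,0,0],
    [0,0,0],
  ],
  fingers=[8.5,8.5,8.5,8.5,8.5,8.5],
)

```text
t: 1.95
position: [0.4967, 0.2298, 0.2448]
tool_rot: [[-0.198, -0.001, -0.98], [0.98, -0.0, -0.198], [-0.0, -1.0, 0.001]]
contact_force: [-0.4, -0.1, 0.3]
grip_width: 0.0849
```

```bash
python3 -c "
from h import *
st();shot('wrist','w1');print(to(.556,.222,.24))
print(proj('w1',[.556,.222,.105]),proj('w1',[.556,.222,.055]))"
```

```text
t 1.95 p [0.4967 0.2298 0.2448] yaw 101.43178878092536 tooly [-0.001  -0.0002 -1.    ] F [-0.3784 -0.1066  0.2791] M [ 0.0248 -0.0196 -0.0173] w 0.0849
[-2.0135  0.4994 -5.6939]
[300.7047 247.3977] [303.5662 226.9485]
```

View pics/w1.png

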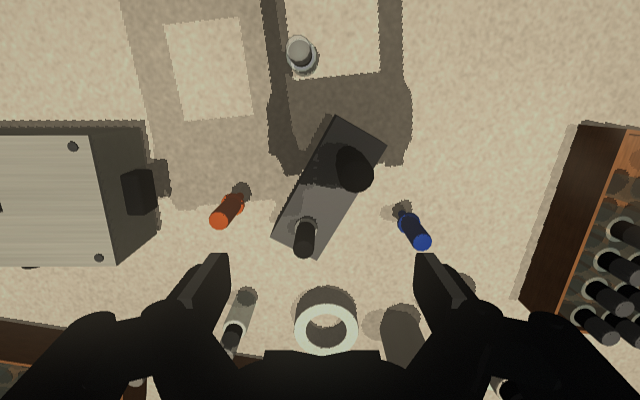

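The wrist view has the pin's handle top at about (303,250) and its collar at about (305,226). The driver is behind it at (352,167), the orange look-alike at (225,212) and the blue one at (415,230).

move_arm(
  xyz=[
    [-1,1,-2.2],
    [-1,1,-2.3],
    [0,0,0],
    [0,0,0],
  ],
  rot=[
    [0,0,0],
    [0,0,0],
    [0,0,0],
    [0,0,0],
  ],
  fingers=[6,6,6,6],
)

```text
t: 2.4
position: [0.5439, 0.2204, 0.225]
tool_rot: [[-0.2, -0.001, -0.98], [0.98, -0.0, -0.2], [0.0, -1.0, 0.001]]
contact_force: [-0.9, -0.2, -0.5]
grip_width: 0.0605
```

```bash
python3 -c "
from h import *
st();shot('wrist','w2')
crop('w1',250,190,350,270,8,'w1c');crop('w2',240,180,360,270,6,'w2c')
print(proj('w2',[.556,.222,.105]),proj('w2',[.556,.222,.055]))"
```

```text
t 2.4 p [0.5439 0.2204 0.225 ] yaw 101.56376216123064 tooly [-0.0009 -0.0001 -1.    ] F [-0.9446 -0.1853 -0.4675] M [-0.0005  0.0458 -0.025 ] w 0.0605
[320.3013 209.4167] [320.4412 192.6983]
```

View pics/w1c.png

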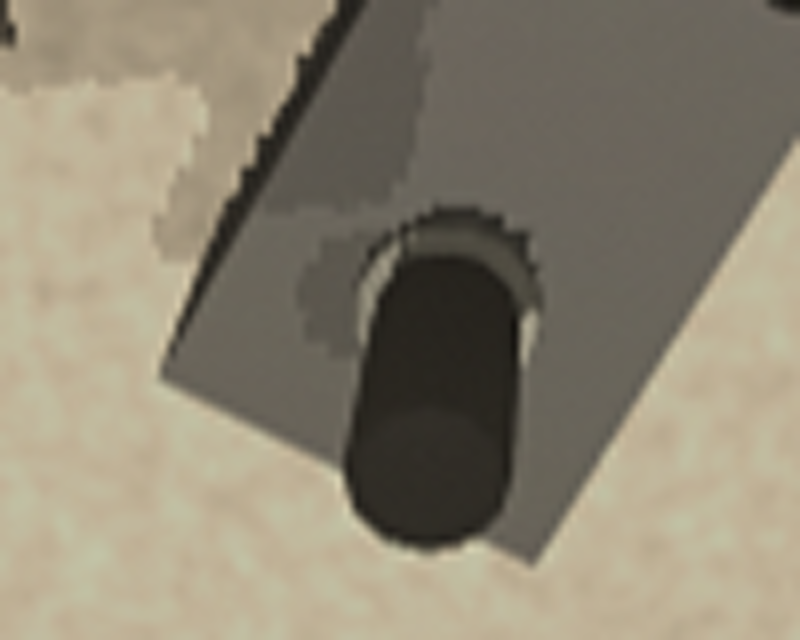

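View pics/w2.png

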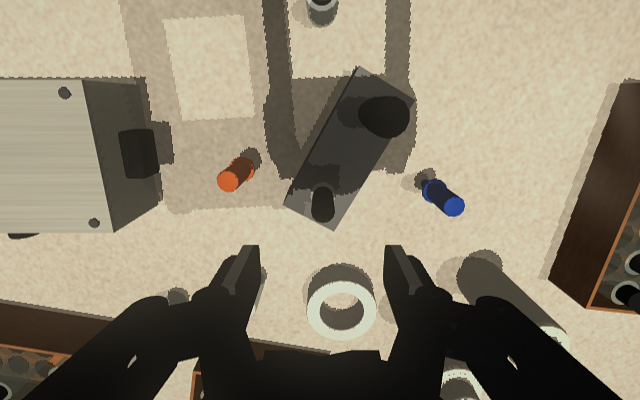

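View pics/w2c.png

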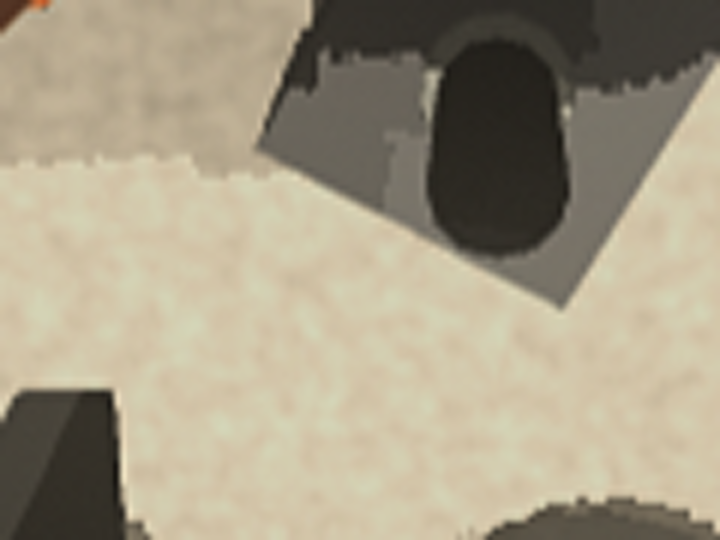

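```bash
python3 -c "
from h import *
print(tri(('w1',303.5,249.75),('w2',323.2,211.3)))
print(tri(('w1',303.5,249.75),('w2',323.2,211.3),('top0',278.3,205),('scene0',370.6,186)))
for a in(('w1',303.5,249.75),('w2',323.2,211.3)):print(atz(*a,.105))
print(atz('w1',306.2,226.5,.052))
# slot axis
print(to(.558,.2225,.087))
"
```

```text
(array([0.5559, 0.2246, 0.1087]), [np.float64(0.00023176223439299947), np.float64(0.00023176223439297483)])
(array([0.5574, 0.2236, 0.1039]), [np.float64(0.0017407860426383963), np.float64(0.001231947389839259), np.float64(0.0034030117271201545), np.float64(0.00058073059542258)])
[0.5579 0.225  0.105 ]
[0.5572 0.2247 0.105 ]
[0.5562 0.2248 0.052 ]
[-0.0876 13.8502 -1.4325]
```

```bash
python3 -c "
from h import *
print(to(.5573,.2246,.078))"
```

```text
[ 0.1321 14.7502 -1.4062]
```

move_arm(
  xyz=[
    [0.13,0,-1.4],
    [0,3,0],
    [0,3,0],
    [0,3,0],
    [0,2,0],
    [0,1,0],
    [0,0,0],
  ],
  rot=[
    [0,0,0],
    [0,0,0],
    [0,0,0],
    [0,0,0],
    [0,0,0],
    [0,0,0],
    [0,0,0],
  ],
  fingers=[6,6,6,6,6,6,6],
)

```text
t: 3.15
position: [0.5572, 0.2241, 0.1049]
tool_rot: [[-0.2, -0.001, -0.98], [0.98, -0.0, -0.2], [-0.0, -1.0, 0.001]]
contact_force: [-0.9, 1.1, 1.2]
grip_width: 0.0598
```

```bash
python3 -c "
from h import *
st();shot('wrist','w3');shot('scene','s3');crop('s3',280,80,440,240,4,'s3c');print(to(.5573,.2246,.078))"
```

```text
t 3.15 p [0.5572 0.2241 0.1049] yaw 101.55635482057849 tooly [-0.0011 -0.0003 -1.    ] F [-0.9189  1.0576  1.2342] M [-0.014   0.023  -0.0315] w 0.0598
[0.0609 2.8651 0.0851]
```

View pics/w3.png

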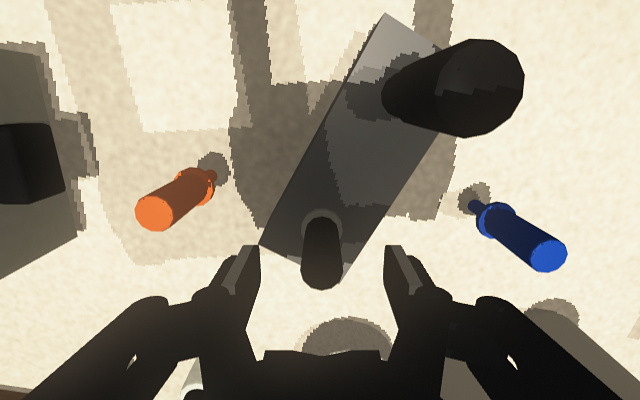

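View pics/s3c.png

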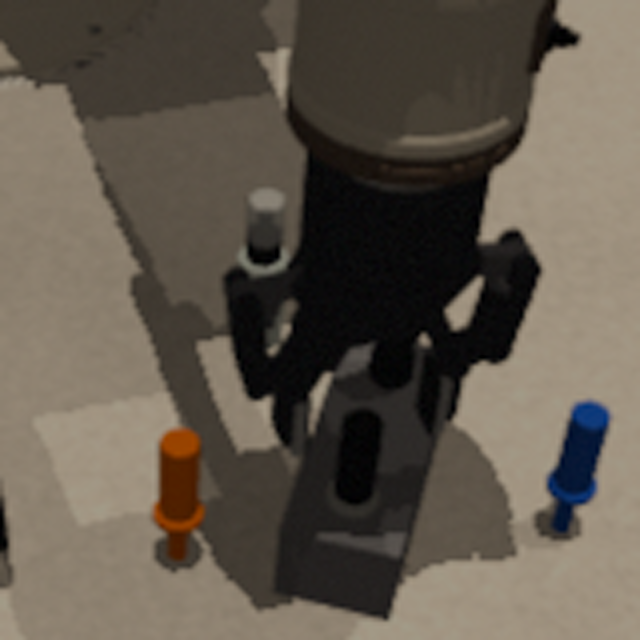

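```bash
python3 -c "
from h import *
print(proj('w3',[.5573,.2246,.105]),atz('w3',322,266,.105)); crop('w3',270,190,370,300,6,'w3c')"
```

```text
[322.3978 270.8944] [0.5549 0.2239 0.105 ]
```

View pics/w3c.png

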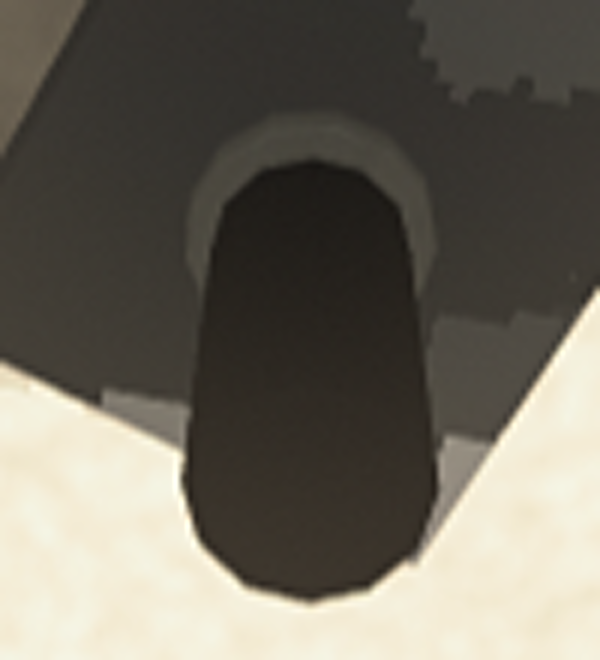

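The handle top sits at (321.7,270.3) against a predicted (322.4,270.9), so it is centred. I'll go down and grip.

move_arm(
  xyz=[
    [0.06,1.3,0.05],
    [0,1.4,0],
    [0,0,0],
    [0,0,0],
    [0,0,0],
    [0,0,0],
    [0,0,0],
    [0,0,0],
  ],
  rot=[
    [0,0,0],
    [0,0,0],
    [0,0,0],
    [0,0,0],
    [0,0,0],
    [0,0,0],
    [0,0,0],
    [0,0,0],
  ],
  fingers=[6,6,4,1.5,1.5,1.5,1.5,1.5],
  squeeze=50,
)

```text
t: 4.05
position: [0.5576, 0.2242, 0.0786]
tool_rot: [[-0.2, 0.001, -0.98], [0.98, 0.0, -0.2], [-0.0, -1.0, -0.001]]
contact_force: [0.3, -1.1, 1.6]
grip_width: 0.0186
```

```bash
python3 -c "
from h import *
st()"
```

```text
t 4.05 p [0.5576 0.2242 0.0786] yaw 101.51386428677657 tooly [ 0.0005  0.     -1.    ] F [ 0.3411 -1.135   1.6189] M [-0.0649  0.0219 -0.0594] w 0.0186
```

move_arm(
  xyz=[
    [0,-1,0],
    [0,-2,0],
    [0,-3,0],
    [0,-3,0],
    [0,-3,0],
    [0,0,0],
  ],
  rot=[
    [0,0,0],
    [0,0,0],
    [0,0,0],
    [0,0,0],
    [0,0,0],
    [0,0,0],
  ],
  fingers=[1.5,1.5,1.5,1.5,1.5,1.5],
)

```text
t: 4.65
position: [0.5586, 0.2246, 0.2034]
tool_rot: [[-0.2, 0.006, -0.98], [0.98, 0.002, -0.2], [0.0, -1.0, -0.007]]
contact_force: [0.5, 0.0, -2.1]
grip_width: 0.0187
```

```bash
python3 -c "
from h import *
st();shot('wrist','w4');shot('scene','s4');crop('s4',280,60,440,220,4,'s4c');crop('w4',220,180,420,330,4,'w4c')
L=(.576,-.066);R=(.5967,-.1682)
print(to(.5862,-.117,.20))"
```

```text
t 4.65 p [0.5586 0.2246 0.2034] yaw 101.52499495881352 tooly [ 0.0064  0.0016 -1.    ] F [ 0.4813  0.008  -2.1283] M [ 0.0013 -0.0118 -0.0229] w 0.0187
[-34.0127  -0.0918   3.9997]
```

View pics/w4c.png

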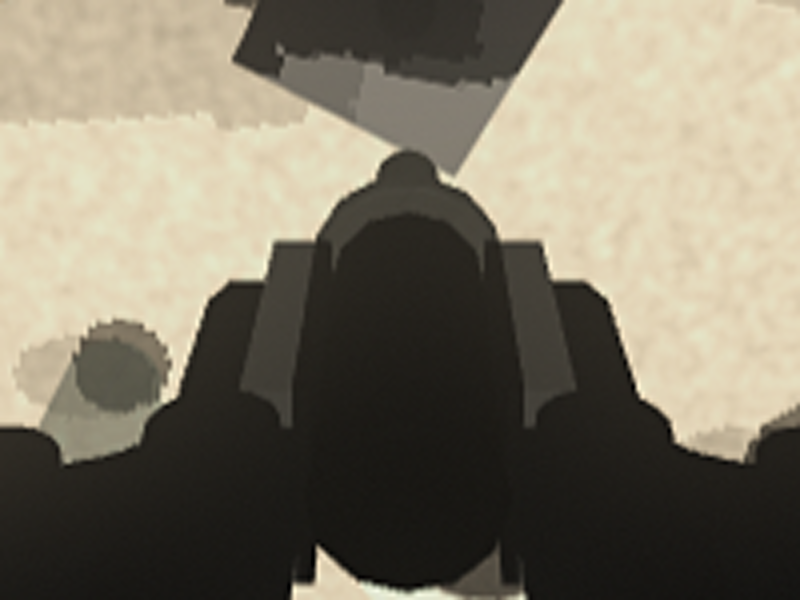

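View pics/s4c.png

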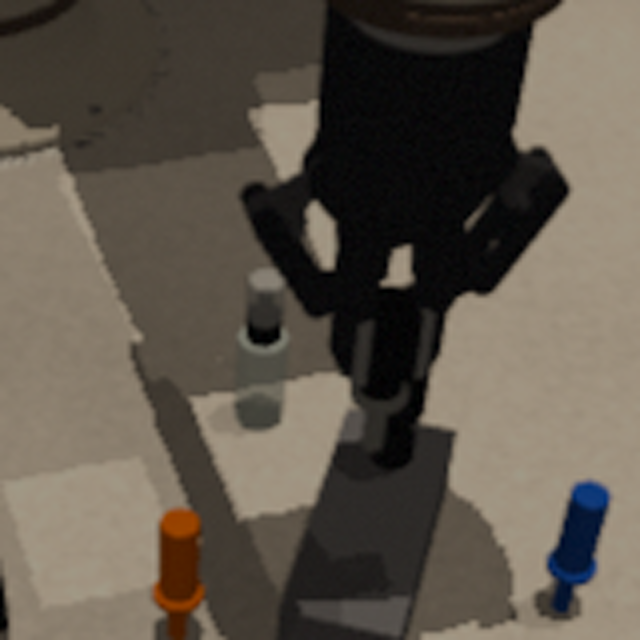

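move_arm(
  xyz=[
    [-3,0,0.4],
    [-4,0,0.5],
    [-4,0,0.5],
    [-4,0,0.5],
    [-4,0,0.5],
    [-4,0,0.5],
    [-3.5,0,0.5],
    [-3,0,0.4],
  ],
  rot=[
    [0,0,0],
    [0,0,0],
    [0,0,0],
    [0,0,0],
    [0,0,0],
    [0,0,0],
    [0,0,0],
    [0,0,0],
  ],
  fingers=[1.5,1.5,1.5,1.5,1.5,1.5,1.5,1.5],
)

```text
t: 5.55
position: [0.5785, -0.0743, 0.1971]
tool_rot: [[-0.199, -0.002, -0.98], [0.98, 0.0, -0.199], [0.001, -1.0, 0.002]]
contact_force: [0.2, 0.5, -1.9]
grip_width: 0.0186
```

move_arm(
  xyz=[
    [0,0,0],
    [0,0,0],
    [0,0,0],
  ],
  rot=[
    [0,0,0],
    [0,0,0],
    [0,0,0],
  ],
  fingers=[1.5,1.5,1.5],
)

```text
t: 5.85
position: [0.5788, -0.0716, 0.1977]
tool_rot: [[-0.2, -0.001, -0.98], [0.98, 0.0, -0.2], [0.001, -1.0, 0.001]]
contact_force: [-1.7, 0.1, -0.9]
grip_width: 0.0186
```

```bash
python3 -c "
from h import *
st();shot('wrist','w5');print(get_state()['tool_rot'])
print(to(.5773,-.0734,.20))"
```

```text
t 5.85 p [ 0.5788 -0.0716  0.1977] yaw 101.54822659915908 tooly [-0.001   0.0004 -1.    ] F [-1.7157  0.0969 -0.946 ] M [-0.0186  0.016  -0.03  ] w 0.0186
[[-0.2006 -0.0007 -0.9797]
 [ 0.9797  0.0002 -0.2006]
 [ 0.0004 -1.      0.0007]]
[-0.1565 -0.2067  0.1939]
```

View pics/w5.png

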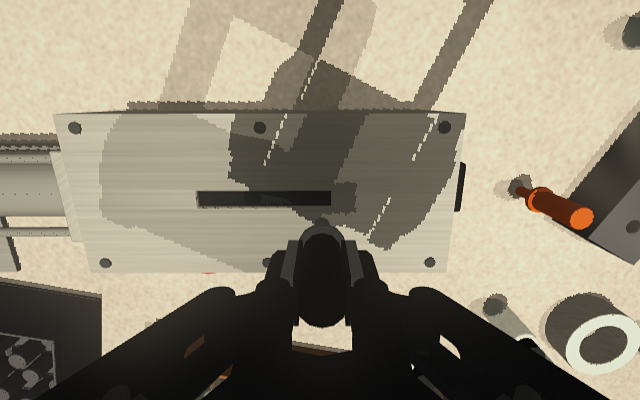

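Run:
```python
from h import *
crop('w5',185,175,345,230,5,'w5c')
i=cv2.imread('pics/w5.png').astype(float); j=np.clip(i*6,0,255)[175:230,185:345]
cv2.imwrite('pics/w5b.png',cv2.resize(j.astype(np.uint8),None,fx=5,fy=5,interpolation=cv2.INTER_CUBIC))
```

```text
(no output)
```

View pics/w5c.png

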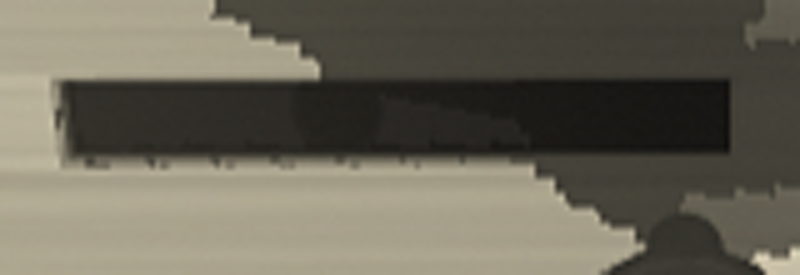

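View pics/w5b.png

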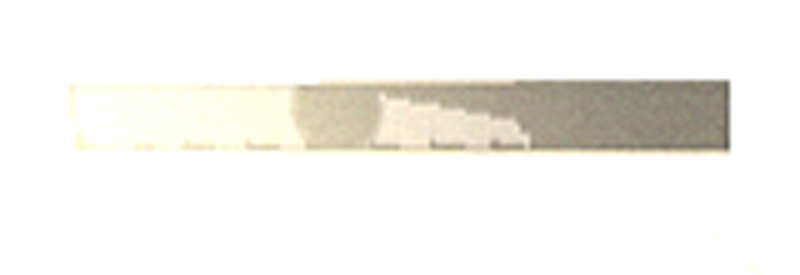

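A round darker patch shows in the strip at about px (252,198). It is about 18 px wide, which is about 13 mm, so it is probably the socket. I'll compute its place and the slot ends.

Run:
```python
from h import *
f='w5'
P=lambda x,y,z=.09: atz(f,185+x/5,175+y/5,z)
R=(P(730,80)+P(730,153))/2
L=(P(55,80)+P(63,163))/2
print(L,R,np.linalg.norm(L-R),(L+R)/2,np.degrees(np.arctan2(-(R-L)[0]*-1*-1,(R-L)[1])))
print('edges',P(300,80),P(300,160),np.linalg.norm((P(300,80)-P(300,160))))
s=P(337,116,.084);print('sock',s)
yf=np.array([-.2003,.9797,0]);m=(L+R)/2
print('along from home', (s-m)@yf+.045,'across',(s-m)@np.array([.9797,.2003,0]))
h=get_state()
# tip in w5: where expected
p=h['position']
print('tip proj',proj(f,p-np.array([0,0,.0606])),proj(f,p-np.array([0,0,.0286])))
```

```text
[ 0.5977 -0.1674  0.09  ] [ 0.576  -0.0644  0.09  ] 0.10529843750830052 [ 0.5869 -0.1159  0.09  ] 11.873430299170986
edges [ 0.5834 -0.1313  0.09  ] [ 0.5965 -0.1296  0.09  ] 0.01318359989888159
sock [ 0.5902 -0.1258  0.084 ]
along from home 0.03465448237256034 across 0.0012902061234064252
tip proj [321.4912 222.2388] [321.5709 243.837 ]
```

```bash
python3 -c "
from h import *
st();print(to(.5853,-.1096,.158))"
```

```text
t 5.9 p [ 0.5789 -0.0715  0.1979] yaw 101.57185436402426 tooly [-0.0007  0.0002 -1.    ] F [-0.1043 -0.2711 -0.8454] M [-0.0449 -0.03   -0.0037] w 0.019
[-3.865   3.9919  0.1335]
```

move_arm(
  xyz=[
    [-2,0,0.06],
    [-1.87,0,0.06],
    [0,1,0],
    [0,1.5,0],
    [0,1,0],
    [0,0.5,0],
    [0,0,0],
    [0,0,0],
  ],
  rot=[
    [0,0,0],
    [0,0,0],
    [0,0,0],
    [0,0,0],
    [0,0,0],
    [0,0,0],
    [0,0,0],
    [0,0,0],
  ],
  fingers=[1.5,1.5,1.5,1.5,1.5,1.5,1.5,1.5],
)

```text
t: 6.7
position: [0.5857, -0.1104, 0.1586]
tool_rot: [[-0.2, 0.0, -0.98], [0.98, -0.0, -0.2], [-0.0, -1.0, -0.0]]
contact_force: [-0.3, 0.1, -1.2]
grip_width: 0.0186
```

```bash
python3 -c "
from h import *
st();shot('wrist','w6');shot('scene','s6');shot('top','t6');print(get_state()['contact_force'])
crop('s6',130,130,290,230,5,'s6c');crop('w6',200,170,440,290,3,'w6c')
print(to(.5853,-.1096,.158))"
```

```text
t 6.7 p [ 0.5857 -0.1104  0.1586] yaw 101.53426406938473 tooly [ 0.0002 -0.0001 -1.    ] F [-0.2764  0.1378 -1.1951] M [-0.0263  0.0727  0.049 ] w 0.0186
[ 0.1712  0.6137 -0.887 ]
[0.1038 0.0855 0.0319]
```

View pics/s6c.png

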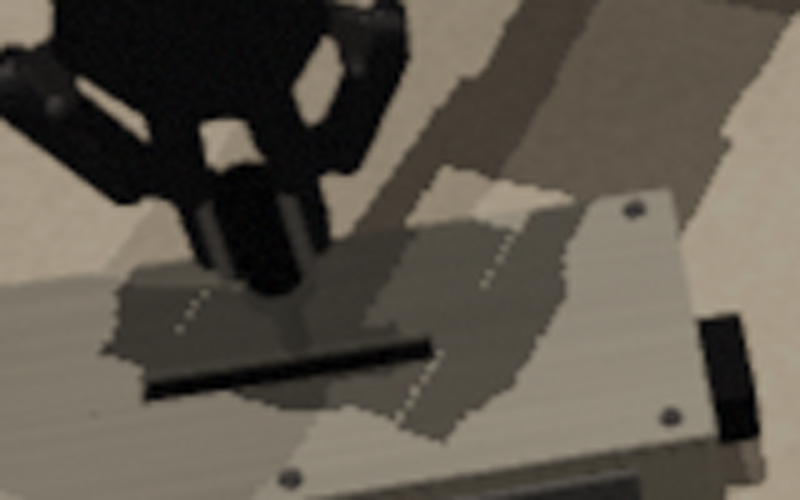

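View pics/w6c.png

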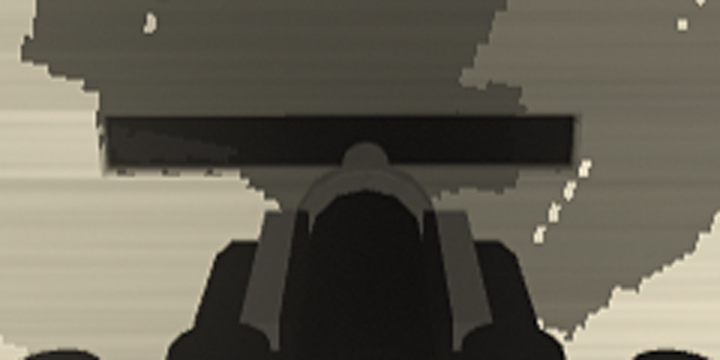

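Run:
```python
from h import *
f='w6';P=lambda x,y,z=.09: atz(f,200+x/3,170+y/3,z)
xf=np.array([.9797,.2003,0]);p=get_state()['position']
for n,q in (('up',P(366,115)),('lo',P(366,169)),('tipfront bottom',P(366,142,.098)),('same at .1',P(366,142,.10))): print(n,q,(q-p)@xf*1000)
L=(P(104,115)+P(104,170))/2;R=(P(577,115)+P(577,167))/2;print(L,R,np.linalg.norm(L-R),(L+R)/2)
# scene: slot and tip
crop('s6',170,170,220,220,14,'s6d')
i=cv2.imread('pics/s6d.png').astype(float);cv2.imwrite('pics/s6d.png',np.clip(i*2.2,0,255))
print((proj('s6',p-[0,0,.0606])-170)*14)
```

```text
up [ 0.5793 -0.1113  0.09  ] -6.512312430822823
lo [ 0.5919 -0.1087  0.09  ] 6.294840229788962
tipfront bottom [ 0.5826 -0.1106  0.098 ] -3.191046059443974
same at .1 [ 0.5818 -0.1108  0.1   ] -3.9473505699296916
[ 0.5972 -0.167   0.09  ] [ 0.5761 -0.0641  0.09  ] 0.10513616900555804 [ 0.5867 -0.1155  0.09  ]
[277.3178 421.6393][ WARN:0@0.701] global loadsave.cpp:1063 imwrite_ Unsupported depth image for selected encoder is fallbacked to CV_8U.
```

View pics/s6d.png

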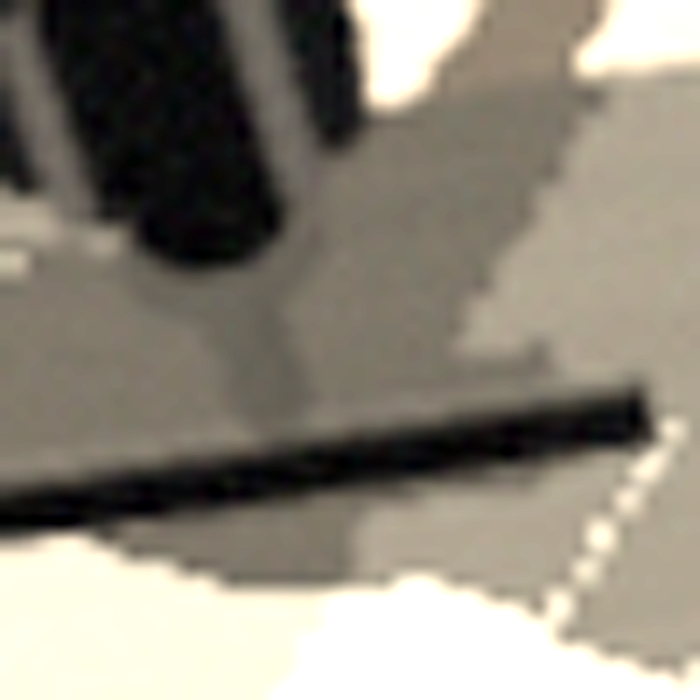

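move_arm(
  xyz=[
    [0,0,0.03],
    [0,0.4,0],
    [0,0.3,0],
    [0,0.1,0],
    [0,0.1,0],
    [0,0,0],
  ],
  rot=[
    [0,0,0],
    [0,0,0],
    [0,0,0],
    [0,0,0],
    [0,0,0],
    [0,0,0],
  ],
  fingers=[1.5,1.5,1.5,1.5,1.5,1.5],
)

```text
t: 7.45
position: [0.5853, -0.1107, 0.1492]
tool_rot: [[-0.2, -0.0, -0.98], [0.98, -0.0, -0.2], [-0.0, -1.0, 0.0]]
contact_force: [0.2, 0.1, -1.1]
grip_width: 0.0189
```

```bash
python3 -c "
from h import *
st()"
```

```text
t 7.45 p [ 0.5853 -0.1107  0.1492] yaw 101.51503454073368 tooly [-0.0002 -0.0001 -1.    ] F [ 0.1957  0.1447 -1.0862] M [-0.0098  0.0164  0.0014] w 0.0189
```

move_arm(
  xyz=[
    [0,0.1,0],
    [0,0.1,0],
    [0,0.05,0],
    [0,0,0],
  ],
  rot=[
    [0,0,0],
    [0,0,0],
    [0,0,0],
    [0,0,0],
  ],
  fingers=[1.5,1.5,1.5,1.5],
)

```text
t: 7.85
position: [0.5853, -0.1106, 0.1467]
tool_rot: [[-0.2, -0.0, -0.98], [0.98, -0.0, -0.2], [-0.0, -1.0, 0.0]]
contact_force: [-0.0, -1.1, -0.8]
grip_width: 0.0189
```

```bash
python3 -c "
from h import *
st()"
```

```text
t 7.85 p [ 0.5853 -0.1106  0.1467] yaw 101.51861964694707 tooly [-0.0002 -0.0001 -1.    ] F [-0.0033 -1.0593 -0.8359] M [ 0.0065  0.0255 -0.0005] w 0.0189
```

Tip at about 86 mm, inside the slot with no contact yet. I'll continue down in small steps.

move_arm(
  xyz=[
    [0,0.05,0],
    [0,0.05,0],
    [0,0.05,0],
    [0,0,0],
  ],
  rot=[
    [0,0,0],
    [0,0,0],
    [0,0,0],
    [0,0,0],
  ],
  fingers=[1.5,1.5,1.5,1.5],
)

```text
t: 8.25
position: [0.5853, -0.1106, 0.1452]
tool_rot: [[-0.2, -0.0, -0.98], [0.98, -0.0, -0.2], [-0.0, -1.0, 0.0]]
contact_force: [-0.1, 0.2, -0.9]
grip_width: 0.0189
```

move_arm(
  xyz=[
    [0,0.03,0],
    [0,0,0],
  ],
  rot=[
    [0,0,0],
    [0,0,0],
  ],
  fingers=[1.5,1.5],
)

```text
t: 8.45
position: [0.5853, -0.1107, 0.145]
tool_rot: [[-0.2, -0.0, -0.98], [0.98, -0.0, -0.2], [-0.0, -1.0, 0.0]]
contact_force: [-0.9, -0.1, -0.9]
grip_width: 0.0191
```

move_arm(
  xyz=[
    [0,0.03,0],
    [0,0,0],
  ],
  rot=[
    [0,0,0],
    [0,0,0],
  ],
  fingers=[1.5,1.5],
)

```text
t: 8.65
position: [0.5853, -0.1107, 0.1447]
tool_rot: [[-0.2, -0.0, -0.98], [0.98, -0.0, -0.2], [-0.0, -1.0, 0.0]]
contact_force: [0.0, -0.0, -1.1]
grip_width: 0.0187
```

move_arm(
  xyz=[
    [0,0.03,0],
    [0,0,0],
  ],
  rot=[
    [0,0,0],
    [0,0,0],
  ],
  fingers=[1.5,1.5],
)

```text
t: 8.85
position: [0.5854, -0.1107, 0.1445]
tool_rot: [[-0.2, 0.0, -0.98], [0.98, -0.0, -0.2], [-0.0, -1.0, -0.0]]
contact_force: [-0.8, 0.2, 0.5]
grip_width: 0.0186
```

move_arm(
  xyz=[
    [0,0.03,0],
    [0,0,0],
  ],
  rot=[
    [0,0,0],
    [0,0,0],
  ],
  fingers=[1.5,1.5],
)

```text
t: 9.05
position: [0.5854, -0.1106, 0.1444]
tool_rot: [[-0.2, 0.0, -0.98], [0.98, -0.0, -0.2], [-0.0, -1.0, -0.0]]
contact_force: [-1.9, 0.6, 5.0]
grip_width: 0.019
```

move_arm(
  xyz=[
    [0,0.03,0],
    [0,0,0],
  ],
  rot=[
    [0,0,0],
    [0,0,0],
  ],
  fingers=[1.5,1.5],
)

```text
t: 9.25
position: [0.5855, -0.1107, 0.1443]
tool_rot: [[-0.2, 0.001, -0.98], [0.98, -0.0, -0.2], [-0.0, -1.0, -0.001]]
contact_force: [-1.3, 0.6, 6.8]
grip_width: 0.0188
```

move_arm(
  xyz=[
    [0,-0.05,0],
    [0,0,0],
  ],
  rot=[
    [0,0,0],
    [0,0,0],
  ],
  fingers=[1.5,1.5],
)

```text
t: 9.45
position: [0.5854, -0.1107, 0.1444]
tool_rot: [[-0.2, 0.0, -0.98], [0.98, -0.0, -0.2], [-0.0, -1.0, -0.0]]
contact_force: [-0.1, 0.9, 3.5]
grip_width: 0.0187
```

move_arm(
  xyz=[
    [-0.15,0,0],
    [-0.15,0,0],
    [-0.15,0,0],
    [0,0,0],
  ],
  rot=[
    [0,0,0],
    [0,0,0],
    [0,0,0],
    [0,0,0],
  ],
  fingers=[1.5,1.5,1.5,1.5],
)

```text
t: 9.85
position: [0.5863, -0.115, 0.1444]
tool_rot: [[-0.2, 0.0, -0.98], [0.98, 0.0, -0.2], [0.0, -1.0, -0.0]]
contact_force: [-0.3, 2.4, 4.6]
grip_width: 0.0187
```

move_arm(
  xyz=[
    [-0.15,0,0],
    [-0.15,0,0],
    [-0.15,0,0],
    [0,0,0],
  ],
  rot=[
    [0,0,0],
    [0,0,0],
    [0,0,0],
    [0,0,0],
  ],
  fingers=[1.5,1.5,1.5,1.5],
)

```text
t: 10.25
position: [0.5872, -0.1194, 0.1444]
tool_rot: [[-0.2, 0.0, -0.98], [0.98, 0.0, -0.2], [0.0, -1.0, -0.0]]
contact_force: [0.3, 2.5, 4.5]
grip_width: 0.0187
```

move_arm(
  xyz=[
    [-0.1,0,0],
    [-0.1,0,0],
    [-0.1,0,0],
    [0,0,0],
  ],
  rot=[
    [0,0,0],
    [0,0,0],
    [0,0,0],
    [0,0,0],
  ],
  fingers=[1.5,1.5,1.5,1.5],
)

```text
t: 10.65
position: [0.5876, -0.1228, 0.144]
tool_rot: [[-0.199, -0.0, -0.98], [0.98, -0.001, -0.199], [-0.0, -1.0, 0.001]]
contact_force: [0.0, -1.6, -0.4]
grip_width: 0.0186
```

move_arm(
  xyz=[
    [-0.1,0,0],
    [0,0,0],
  ],
  rot=[
    [0,0,0],
    [0,0,0],
  ],
  fingers=[1.5,1.5],
)

```text
t: 10.85
position: [0.5878, -0.1236, 0.144]
tool_rot: [[-0.199, -0.0, -0.98], [0.98, -0.0, -0.199], [-0.0, -1.0, 0.0]]
contact_force: [-0.0, -0.3, -1.5]
grip_width: 0.019
```

move_arm(
  xyz=[
    [-0.1,0,0],
    [0,0,0],
  ],
  rot=[
    [0,0,0],
    [0,0,0],
  ],
  fingers=[1.5,1.5],
)

```text
t: 11.05
position: [0.5881, -0.1245, 0.1442]
tool_rot: [[-0.2, -0.0, -0.98], [0.98, -0.0, -0.2], [-0.0, -1.0, 0.0]]
contact_force: [-0.0, 0.7, -0.7]
grip_width: 0.0188
```

The force fell away near y = -0.1225, which agrees with the picture. I'm lowering gently.

move_arm(
  xyz=[
    [-0.05,0,0],
    [0,0.05,0],
    [0,0.05,0],
    [0,0,0],
  ],
  rot=[
    [0,0,0],
    [0,0,0],
    [0,0,0],
    [0,0,0],
  ],
  fingers=[1.5,1.5,1.5,1.5],
)

```text
t: 11.45
position: [0.5882, -0.1248, 0.1432]
tool_rot: [[-0.2, -0.0, -0.98], [0.98, -0.0, -0.2], [-0.0, -1.0, 0.0]]
contact_force: [-0.7, 0.6, -1.3]
grip_width: 0.019
```

move_arm(
  xyz=[
    [0,0.05,0],
    [0,0.05,0],
    [0,0,0],
  ],
  rot=[
    [0,0,0],
    [0,0,0],
    [0,0,0],
  ],
  fingers=[1.5,1.5,1.5],
)

```text
t: 11.75
position: [0.5882, -0.1248, 0.1422]
tool_rot: [[-0.2, -0.0, -0.98], [0.98, -0.0, -0.2], [-0.0, -1.0, 0.0]]
contact_force: [-0.5, -0.3, -1.8]
grip_width: 0.0189
```

move_arm(
  xyz=[
    [0,0.1,0],
    [0,0.1,0],
    [0,0.1,0],
    [0,0,0],
  ],
  rot=[
    [0,0,0],
    [0,0,0],
    [0,0,0],
    [0,0,0],
  ],
  fingers=[1.5,1.5,1.5,1.5],
)

```text
t: 12.15
position: [0.5882, -0.1249, 0.1392]
tool_rot: [[-0.2, -0.0, -0.98], [0.98, -0.0, -0.2], [-0.0, -1.0, 0.0]]
contact_force: [1.0, -0.1, -2.2]
grip_width: 0.0186
```

move_arm(
  xyz=[
    [0,0.1,0],
    [0,0.15,0],
    [0,0.15,0],
    [0,0.15,0],
    [0,0,0],
  ],
  rot=[
    [0,0,0],
    [0,0,0],
    [0,0,0],
    [0,0,0],
    [0,0,0],
  ],
  fingers=[1.5,1.5,1.5,1.5,1.5],
)

```text
t: 12.65
position: [0.5882, -0.1249, 0.1336]
tool_rot: [[-0.2, -0.0, -0.98], [0.98, -0.0, -0.2], [-0.0, -1.0, 0.0]]
contact_force: [1.1, -1.5, -2.3]
grip_width: 0.0187
```

move_arm(
  xyz=[
    [0,0.15,0],
    [0,0.15,0],
    [0,0.15,0],
    [0,0.15,0],
    [0,0,0],
  ],
  rot=[
    [0,0,0],
    [0,0,0],
    [0,0,0],
    [0,0,0],
    [0,0,0],
  ],
  fingers=[1.5,1.5,1.5,1.5,1.5],
)

```text
t: 13.15
position: [0.5882, -0.1249, 0.1276]
tool_rot: [[-0.2, -0.0, -0.98], [0.98, -0.0, -0.2], [-0.0, -1.0, 0.0]]
contact_force: [1.1, -1.7, -1.9]
grip_width: 0.0189
```

move_arm(
  xyz=[
    [-0.03,0.1,-0.03],
    [0,0.15,0],
    [0,0.15,0],
    [0,0.15,0],
    [0,0,0],
  ],
  rot=[
    [0,0,0],
    [0,0,0],
    [0,0,0],
    [0,0,0],
    [0,0,0],
  ],
  fingers=[1.5,1.5,1.5,1.5,1.5],
)

```text
t: 13.65
position: [0.5885, -0.125, 0.122]
tool_rot: [[-0.2, -0.0, -0.98], [0.98, 0.0, -0.2], [0.0, -1.0, 0.0]]
contact_force: [-0.1, -0.1, -1.1]
grip_width: 0.0186
```

move_arm(
  xyz=[
    [0,0.08,0],
    [0,0.07,0],
    [0,0,0],
  ],
  rot=[
    [0,0,0],
    [0,0,0],
    [0,0,0],
  ],
  fingers=[1.5,1.5,1.5],
)

```text
t: 13.95
position: [0.5885, -0.1251, 0.1207]
tool_rot: [[-0.2, -0.0, -0.98], [0.98, -0.0, -0.2], [0.0, -1.0, 0.0]]
contact_force: [-0.8, 0.1, -0.9]
grip_width: 0.0187
```

move_arm(
  xyz=[
    [0,0.06,0],
    [0,0.05,0],
    [0,0.03,0],
    [0,0,0],
  ],
  rot=[
    [0,0,0],
    [0,0,0],
    [0,0,0],
    [0,0,0],
  ],
  fingers=[1.5,1.5,1.5,1.5],
)

```text
t: 14.35
position: [0.5885, -0.1251, 0.1194]
tool_rot: [[-0.2, -0.0, -0.98], [0.98, -0.0, -0.2], [-0.0, -1.0, 0.0]]
contact_force: [0.8, -0.7, -0.7]
grip_width: 0.0189
```

move_arm(
  xyz=[
    [0,0.03,0],
    [0,0,0],
  ],
  rot=[
    [0,0,0],
    [0,0,0],
  ],
  fingers=[1.5,1.5],
)

```text
t: 14.55
position: [0.5886, -0.1251, 0.1191]
tool_rot: [[-0.2, -0.0, -0.98], [0.98, -0.0, -0.2], [-0.0, -1.0, 0.0]]
contact_force: [0.5, -0.3, -0.5]
grip_width: 0.0188
```

move_arm(
  xyz=[
    [0,0.03,0],
    [0,0,0],
  ],
  rot=[
    [0,0,0],
    [0,0,0],
  ],
  fingers=[1.5,1.5],
)

```text
t: 14.75
position: [0.5886, -0.1251, 0.1188]
tool_rot: [[-0.2, -0.0, -0.98], [0.98, -0.0, -0.2], [-0.0, -1.0, 0.0]]
contact_force: [0.9, 0.2, -0.2]
grip_width: 0.0187
```

move_arm(
  xyz=[
    [0,0.03,0],
    [0,0,0],
  ],
  rot=[
    [0,0,0],
    [0,0,0],
  ],
  fingers=[1.5,1.5],
)

```text
t: 14.95
position: [0.5886, -0.1251, 0.1186]
tool_rot: [[-0.2, 0.0, -0.98], [0.98, -0.0, -0.2], [-0.0, -1.0, -0.0]]
contact_force: [-0.2, 0.2, 0.3]
grip_width: 0.0189
```

move_arm(
  xyz=[
    [0,0.02,0],
    [0,0,0],
  ],
  rot=[
    [0,0,0],
    [0,0,0],
  ],
  fingers=[1.5,1.5],
)

```text
t: 15.15
position: [0.5886, -0.1251, 0.1186]
tool_rot: [[-0.2, 0.0, -0.98], [0.98, -0.0, -0.2], [-0.0, -1.0, -0.0]]
contact_force: [-2.2, 0.6, 4.3]
grip_width: 0.0185
```

```bash
python3 -c "
from h import *
st();shot('scene','s7');crop('s7',130,130,290,230,5,'s7c');shot('wrist','w7')
m=np.array([.5867,-.1155]);yf=np.array([-.2003,.9797]);print(m-.045*yf)
print(to(*(m-.045*yf),.1186))"
```

```text
t 15.15 p [ 0.5886 -0.1251  0.1186] yaw 101.51825823764521 tooly [ 0.0003 -0.0002 -1.    ] F [-2.1943  0.6396  4.2763] M [0.1148 0.2551 0.021 ] w 0.0185
[ 0.5957 -0.1596]
[-3.5201 -0.0019 -0.0071]
```

View pics/s7c.png

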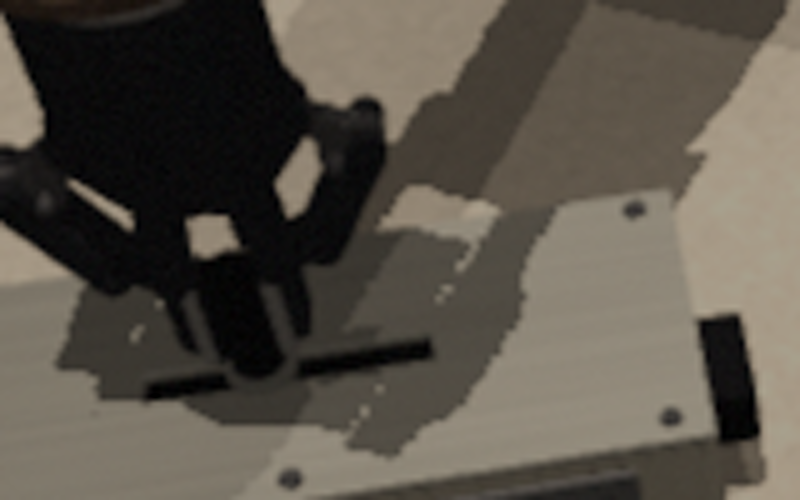

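The pin is seated: z is 0.1186, the force came up to about 5 N, and the scene crop shows the collar down on the slot at (262,370). I'll ease the downward load and start drawing.

move_arm(
  xyz=[
    [0,-0.02,0],
    [-0.05,0,0],
    [-0.05,0,0],
    [-0.05,0,0],
    [0,0,0],
  ],
  rot=[
    [0,0,0],
    [0,0,0],
    [0,0,0],
    [0,0,0],
    [0,0,0],
  ],
  fingers=[1.5,1.5,1.5,1.5,1.5],
)

```text
t: 15.75
position: [0.589, -0.1265, 0.1186]
tool_rot: [[-0.2, 0.0, -0.98], [0.98, 0.0, -0.2], [0.0, -1.0, -0.0]]
contact_force: [-0.5, 3.2, 5.1]
grip_width: 0.0188
```

move_arm(
  xyz=[
    [-0.05,0,0],
    [-0.05,0,0],
    [-0.05,0,0],
    [0,0,0],
  ],
  rot=[
    [0,0,0],
    [0,0,0],
    [0,0,0],
    [0,0,0],
  ],
  fingers=[1.5,1.5,1.5,1.5],
)

```text
t: 16.15
position: [0.5893, -0.128, 0.1186]
tool_rot: [[-0.2, 0.0, -0.98], [0.98, 0.0, -0.2], [0.0, -1.0, -0.0]]
contact_force: [-0.8, 2.9, 4.9]
grip_width: 0.0188
```

move_arm(
  xyz=[
    [-0.05,-0.01,0],
    [-0.05,0,0],
    [-0.05,0,0],
    [0,0,0],
  ],
  rot=[
    [0,0,0],
    [0,0,0],
    [0,0,0],
    [0,0,0],
  ],
  fingers=[1.5,1.5,1.5,1.5],
)

```text
t: 16.55
position: [0.5894, -0.1286, 0.1186]
tool_rot: [[-0.2, -0.0, -0.98], [0.98, 0.002, -0.2], [0.002, -1.0, 0.0]]
contact_force: [-2.6, 9.4, 7.3]
grip_width: 0.019
```

move_arm(
  xyz=[
    [-0.05,0,0],
    [-0.05,0,0],
    [-0.05,0,0],
    [0,0,0],
  ],
  rot=[
    [0,0,0],
    [0,0,0],
    [0,0,0],
    [0,0,0],
  ],
  fingers=[1.5,1.5,1.5,1.5],
)

```text
t: 16.95
position: [0.5897, -0.13, 0.1186]
tool_rot: [[-0.2, -0.0, -0.98], [0.98, 0.002, -0.2], [0.002, -1.0, 0.0]]
contact_force: [-2.1, 11.1, 6.5]
grip_width: 0.0187
```

move_arm(
  xyz=[
    [-0.1,-0.01,0],
    [-0.1,0,0],
    [-0.1,0,0],
    [-0.1,0,0],
    [-0.1,0,0],
    [-0.1,0,0],
    [0,0,0],
  ],
  rot=[
    [0,0,0],
    [0,0,0],
    [0,0,0],
    [0,0,0],
    [0,0,0],
    [0,0,0],
    [0,0,0],
  ],
  fingers=[1.5,1.5,1.5,1.5,1.5,1.5,1.5],
)

```text
t: 17.65
position: [0.5909, -0.136, 0.1186]
tool_rot: [[-0.2, -0.0, -0.98], [0.98, 0.002, -0.2], [0.002, -1.0, 0.0]]
contact_force: [-1.4, 10.9, 6.0]
grip_width: 0.0193
```

move_arm(
  xyz=[
    [-0.1,-0.01,0],
    [-0.1,0,0],
    [-0.1,0,0],
    [-0.1,0,0],
    [-0.1,0,0],
    [-0.1,0,0],
    [-0.1,0,0],
    [0,0,0],
  ],
  rot=[
    [0,0,0],
    [0,0,0],
    [0,0,0],
    [0,0,0],
    [0,0,0],
    [0,0,0],
    [0,0,0],
    [0,0,0],
  ],
  fingers=[1.5,1.5,1.5,1.5,1.5,1.5,1.5,1.5],
)

```text
t: 18.45
position: [0.5922, -0.1429, 0.1186]
tool_rot: [[-0.2, -0.001, -0.98], [0.98, 0.002, -0.2], [0.002, -1.0, 0.0]]
contact_force: [0.3, 9.4, 5.3]
grip_width: 0.019
```

move_arm(
  xyz=[
    [-0.1,0,0],
    [-0.1,0,0],
    [-0.1,0,0],
    [-0.1,0,0],
    [-0.1,0,0],
    [-0.1,0,0],
    [-0.1,0,0],
    [0,0,0],
  ],
  rot=[
    [0,0,0],
    [0,0,0],
    [0,0,0],
    [0,0,0],
    [0,0,0],
    [0,0,0],
    [0,0,0],
    [0,0,0],
  ],
  fingers=[1.5,1.5,1.5,1.5,1.5,1.5,1.5,1.5],
)

```text
t: 19.25
position: [0.5937, -0.1497, 0.1186]
tool_rot: [[-0.2, -0.001, -0.98], [0.98, 0.002, -0.2], [0.002, -1.0, 0.0]]
contact_force: [-0.3, 8.5, 4.6]
grip_width: 0.0189
```

move_arm(
  xyz=[
    [-0.1,0,0],
    [-0.1,0,0],
    [-0.1,0,0],
    [-0.1,0,0],
    [-0.1,0,0],
    [-0.1,0,0],
    [0,0,0],
  ],
  rot=[
    [0,0,0],
    [0,0,0],
    [0,0,0],
    [0,0,0],
    [0,0,0],
    [0,0,0],
    [0,0,0],
  ],
  fingers=[1.5,1.5,1.5,1.5,1.5,1.5,1.5],
)

```text
t: 19.95
position: [0.5949, -0.1556, 0.1186]
tool_rot: [[-0.2, -0.0, -0.98], [0.98, 0.002, -0.2], [0.002, -1.0, 0.0]]
contact_force: [-1.2, 11.1, 4.2]
grip_width: 0.0188
```

move_arm(
  xyz=[
    [-0.05,0,0],
    [-0.05,0,0],
    [-0.05,0,0],
    [0,0,0],
  ],
  rot=[
    [0,0,0],
    [0,0,0],
    [0,0,0],
    [0,0,0],
  ],
  fingers=[1.5,1.5,1.5,1.5],
)

```text
t: 20.35
position: [0.5952, -0.1569, 0.1186]
tool_rot: [[-0.2, -0.001, -0.98], [0.98, 0.002, -0.2], [0.002, -1.0, 0.0]]
contact_force: [-1.4, 10.4, 4.9]
grip_width: 0.0183
```

move_arm(
  xyz=[
    [-0.05,0,0],
    [-0.05,0,0],
    [0,0,0],
  ],
  rot=[
    [0,0,0],
    [0,0,0],
    [0,0,0],
  ],
  fingers=[1.5,1.5,1.5],
)

```text
t: 20.65
position: [0.5953, -0.1579, 0.1186]
tool_rot: [[-0.2, -0.001, -0.98], [0.98, 0.002, -0.2], [0.002, -1.0, 0.0]]
contact_force: [-1.6, 11.7, 5.0]
grip_width: 0.0188
```

move_arm(
  xyz=[
    [-0.05,0,0],
    [-0.05,0,0],
    [0,0,0],
  ],
  rot=[
    [0,0,0],
    [0,0,0],
    [0,0,0],
  ],
  fingers=[1.5,1.5,1.5],
)

```text
t: 20.95
position: [0.5955, -0.1588, 0.1186]
tool_rot: [[-0.2, -0.001, -0.98], [0.98, 0.002, -0.2], [0.002, -1.0, 0.0]]
contact_force: [-1.6, 12.4, 5.7]
grip_width: 0.0189
```

move_arm(
  xyz=[
    [-0.05,0,0],
    [0,0,0],
  ],
  rot=[
    [0,0,0],
    [0,0,0],
  ],
  fingers=[1.5,1.5],
)

```text
t: 21.15
position: [0.5956, -0.1593, 0.1186]
tool_rot: [[-0.2, -0.001, -0.98], [0.98, 0.002, -0.2], [0.002, -1.0, 0.0]]
contact_force: [-2.4, 12.0, 5.5]
grip_width: 0.0189
```

move_arm(
  xyz=[
    [-0.05,0,0],
    [0,0,0],
  ],
  rot=[
    [0,0,0],
    [0,0,0],
  ],
  fingers=[1.5,1.5],
)

```text
t: 21.35
position: [0.5957, -0.1597, 0.1186]
tool_rot: [[-0.2, -0.001, -0.98], [0.98, 0.002, -0.2], [0.002, -1.0, 0.0]]
contact_force: [-1.8, 12.6, 6.1]
grip_width: 0.0188
```

move_arm(
  xyz=[
    [-0.04,-0.01,0],
    [0,0,0],
  ],
  rot=[
    [0,0,0],
    [0,0,0],
  ],
  fingers=[1.5,1.5],
)

```text
t: 21.55
position: [0.5958, -0.1601, 0.1186]
tool_rot: [[-0.2, -0.001, -0.98], [0.98, 0.002, -0.2], [0.002, -1.0, 0.0]]
contact_force: [-1.2, 11.7, 4.1]
grip_width: 0.0189
```

move_arm(
  xyz=[
    [-0.04,0,0],
    [0,0,0],
  ],
  rot=[
    [0,0,0],
    [0,0,0],
  ],
  fingers=[1.5,1.5],
)

```text
t: 21.75
position: [0.5959, -0.1605, 0.1186]
tool_rot: [[-0.2, -0.001, -0.98], [0.98, 0.002, -0.2], [0.002, -1.0, 0.0]]
contact_force: [-1.1, 11.6, 5.0]
grip_width: 0.0192
```

move_arm(
  xyz=[
    [-0.04,0,0],
    [0,0,0],
  ],
  rot=[
    [0,0,0],
    [0,0,0],
  ],
  fingers=[1.5,1.5],
)

```text
t: 21.95
position: [0.596, -0.1609, 0.1186]
tool_rot: [[-0.2, -0.001, -0.98], [0.98, 0.002, -0.2], [0.002, -1.0, 0.0]]
contact_force: [-1.7, 12.3, 4.4]
grip_width: 0.0189
```

move_arm(
  xyz=[
    [-0.04,0,0],
    [0,0,0],
  ],
  rot=[
    [0,0,0],
    [0,0,0],
  ],
  fingers=[1.5,1.5],
)

```text
t: 22.15
position: [0.596, -0.1613, 0.1186]
tool_rot: [[-0.2, -0.001, -0.98], [0.98, 0.002, -0.2], [0.002, -1.0, 0.0]]
contact_force: [-1.1, 11.7, 4.6]
grip_width: 0.0187
```

move_arm(
  xyz=[
    [-0.04,0,0],
    [0,0,0],
  ],
  rot=[
    [0,0,0],
    [0,0,0],
  ],
  fingers=[1.5,1.5],
)

```text
t: 22.35
position: [0.5961, -0.1617, 0.1187]
tool_rot: [[-0.2, -0.001, -0.98], [0.98, 0.002, -0.2], [0.002, -1.0, 0.0]]
contact_force: [-1.5, 12.4, 4.4]
grip_width: 0.0189
```

move_arm(
  xyz=[
    [-0.04,0,0],
    [0,0,0],
  ],
  rot=[
    [0,0,0],
    [0,0,0],
  ],
  fingers=[1.5,1.5],
)

```text
t: 22.55
position: [0.5962, -0.162, 0.1186]
tool_rot: [[-0.2, -0.001, -0.98], [0.98, 0.002, -0.2], [0.002, -1.0, 0.0]]
contact_force: [-1.5, 12.2, 4.8]
grip_width: 0.0192
```

move_arm(
  xyz=[
    [-0.04,0,0],
    [0,0,0],
  ],
  rot=[
    [0,0,0],
    [0,0,0],
  ],
  fingers=[1.5,1.5],
)

```text
t: 22.75
position: [0.5963, -0.1623, 0.1186]
tool_rot: [[-0.2, -0.001, -0.98], [0.98, 0.002, -0.2], [0.002, -1.0, 0.0]]
contact_force: [-0.9, 13.8, 5.2]
grip_width: 0.0187
```

move_arm(
  xyz=[
    [-0.04,0,0],
    [0,0,0],
  ],
  rot=[
    [0,0,0],
    [0,0,0],
  ],
  fingers=[1.5,1.5],
)

```text
t: 22.95
position: [0.5963, -0.1624, 0.1187]
tool_rot: [[-0.2, -0.001, -0.98], [0.98, 0.003, -0.2], [0.003, -1.0, 0.0]]
contact_force: [-2.2, 15.7, 5.0]
grip_width: 0.0187
```

move_arm(
  xyz=[
    [-0.04,0,0],
    [0,0,0],
  ],
  rot=[
    [0,0,0],
    [0,0,0],
  ],
  fingers=[1.5,1.5],
)

```text
t: 23.15
position: [0.5963, -0.1625, 0.1187]
tool_rot: [[-0.2, -0.001, -0.98], [0.98, 0.003, -0.2], [0.003, -1.0, 0.0]]
contact_force: [-2.8, 17.5, 7.8]
grip_width: 0.0184
```

The force climbs to 17.5 N while the position stalls at y = -0.1625, so this is the stop. One small step more will confirm it, then I'll relieve the load.

move_arm(
  xyz=[
    [-0.04,-0.01,0],
    [0,0,0],
  ],
  rot=[
    [0,0,0],
    [0,0,0],
  ],
  fingers=[1.5,1.5],
)

```text
t: 23.35
position: [0.5963, -0.1626, 0.1187]
tool_rot: [[-0.2, -0.001, -0.98], [0.98, 0.004, -0.2], [0.004, -1.0, 0.001]]
contact_force: [-2.4, 20.2, 6.7]
grip_width: 0.0189
```

move_arm(
  xyz=[
    [0.05,0,0],
    [0.05,0,0],
    [0.04,0,0],
    [0,0,0],
  ],
  rot=[
    [0,0,0],
    [0,0,0],
    [0,0,0],
    [0,0,0],
  ],
  fingers=[1.5,1.5,1.5,1.5],
)

```text
t: 23.75
position: [0.5963, -0.1623, 0.1187]
tool_rot: [[-0.2, -0.001, -0.98], [0.98, 0.002, -0.2], [0.002, -1.0, 0.0]]
contact_force: [-1.0, 10.6, 1.8]
grip_width: 0.0184
```

move_arm(
  xyz=[
    [0.05,0,0],
    [0.05,0,0],
    [0,0,0],
  ],
  rot=[
    [0,0,0],
    [0,0,0],
    [0,0,0],
  ],
  fingers=[1.5,1.5,1.5],
)

```text
t: 24.05
position: [0.5961, -0.162, 0.1186]
tool_rot: [[-0.2, -0.0, -0.98], [0.98, 0.001, -0.2], [0.001, -1.0, 0.0]]
contact_force: [1.1, 6.4, 1.1]
grip_width: 0.0193
```

move_arm(
  xyz=[
    [0.03,0,0],
    [0,0,0],
  ],
  rot=[
    [0,0,0],
    [0,0,0],
  ],
  fingers=[1.5,1.5],
)

```text
t: 24.25
position: [0.5961, -0.162, 0.1186]
tool_rot: [[-0.2, -0.0, -0.98], [0.98, 0.0, -0.2], [0.0, -1.0, 0.0]]
contact_force: [0.5, 4.4, -2.3]
grip_width: 0.0189
```

move_arm(
  xyz=[
    [0.05,0.02,0],
    [0,0,0],
  ],
  rot=[
    [0,0,0],
    [0,0,0],
  ],
  fingers=[1.5,1.5],
)

```text
t: 24.45
position: [0.5959, -0.1618, 0.1187]
tool_rot: [[-0.2, -0.0, -0.98], [0.98, -0.0, -0.2], [-0.0, -1.0, 0.0]]
contact_force: [0.1, 1.2, -1.0]
grip_width: 0.0184
```

move_arm(
  xyz=[
    [0.03,0,0],
    [0,0,0],
  ],
  rot=[
    [0,0,0],
    [0,0,0],
  ],
  fingers=[1.5,1.5],
)

```text
t: 24.65
position: [0.5959, -0.1616, 0.1188]
tool_rot: [[-0.2, -0.0, -0.98], [0.98, -0.0, -0.2], [-0.0, -1.0, 0.0]]
contact_force: [0.2, 0.1, -0.8]
grip_width: 0.019
```

move_arm(
  xyz=[
    [0,0.02,0],
    [0,0,0],
  ],
  rot=[
    [0,0,0],
    [0,0,0],
  ],
  fingers=[1.5,1.5],
)

```text
t: 24.85
position: [0.5959, -0.1615, 0.1186]
tool_rot: [[-0.2, -0.0, -0.98], [0.98, -0.0, -0.2], [-0.0, -1.0, 0.0]]
contact_force: [-0.1, -0.4, -2.8]
grip_width: 0.019
```

move_arm(
  xyz=[
    [0,0.02,0],
    [0,0,0],
  ],
  rot=[
    [0,0,0],
    [0,0,0],
  ],
  fingers=[1.5,1.5],
)

```text
t: 25.05
position: [0.5959, -0.1615, 0.1186]
tool_rot: [[-0.2, 0.0, -0.98], [0.98, -0.0, -0.2], [-0.0, -1.0, 0.0]]
contact_force: [-0.7, -1.4, 1.8]
grip_width: 0.0192
```

The pin is seated with about 3 N down and the side load is gone. Now I'll release it.

move_arm(
  xyz=[
    [0,0,0],
    [0,0,0],
    [0,0,0],
    [0,0,0],
    [0,0,0],
    [0,0,0],
  ],
  rot=[
    [0,0,0],
    [0,0,0],
    [0,0,0],
    [0,0,0],
    [0,0,0],
    [0,0,0],
  ],
  fingers=[2.2,2.6,3,3.5,4,4],
)

```text
t: 25.65
position: [0.596, -0.1614, 0.1184]
tool_rot: [[-0.2, -0.0, -0.98], [0.98, -0.0, -0.2], [-0.0, -1.0, 0.0]]
contact_force: [0.8, 0.4, -0.0]
grip_width: 0.0398
```

move_arm(
  xyz=[
    [0,-0.5,0],
    [0,-1.5,0],
    [0,-2.5,0],
    [0,-2.5,0],
    [0,-2.5,0],
    [0,0,0],
    [0,0,0],
  ],
  rot=[
    [0,0,0],
    [0,0,0],
    [0,0,0],
    [0,0,0],
    [0,0,0],
    [0,0,0],
    [0,0,0],
  ],
  fingers=[4,4,4,4,4,4,4],
)

```text
t: 26.35
position: [0.5962, -0.1614, 0.2148]
tool_rot: [[-0.2, 0.002, -0.98], [0.98, -0.001, -0.2], [-0.001, -1.0, -0.001]]
contact_force: [0.8, -0.2, -0.9]
grip_width: 0.0398
```

```bash
python3 -c "
from h import *
st();shot('wrist','w8');shot('scene','s8');shot('top','t8');crop('s8',90,120,290,270,4,'s8c');crop('w8',200,130,440,290,3,'w8c')"
```

```text
t 26.35 p [ 0.5962 -0.1614  0.2148] yaw 101.52056868122192 tooly [ 0.0016 -0.0008 -1.    ] F [ 0.758  -0.1588 -0.9422] M [-0.0066 -0.046   0.0107] w 0.0398
```

View pics/s8c.png

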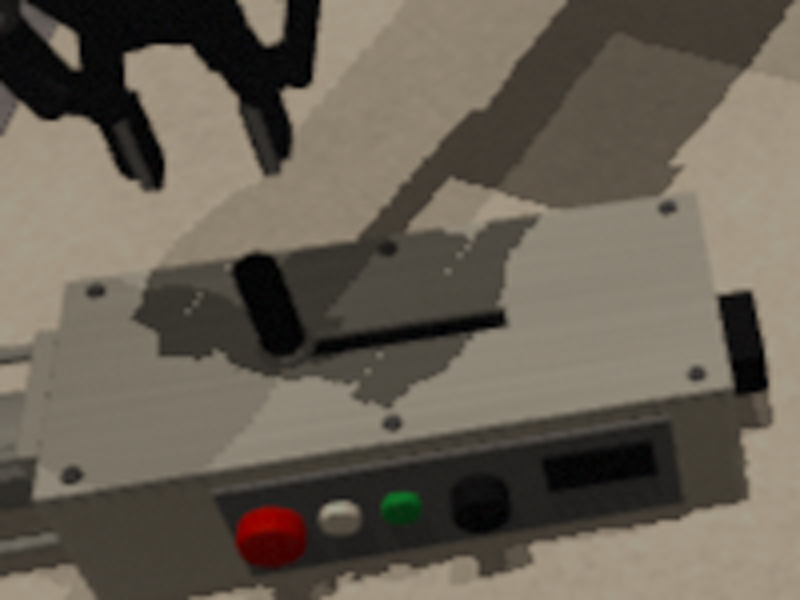

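View pics/w8c.png

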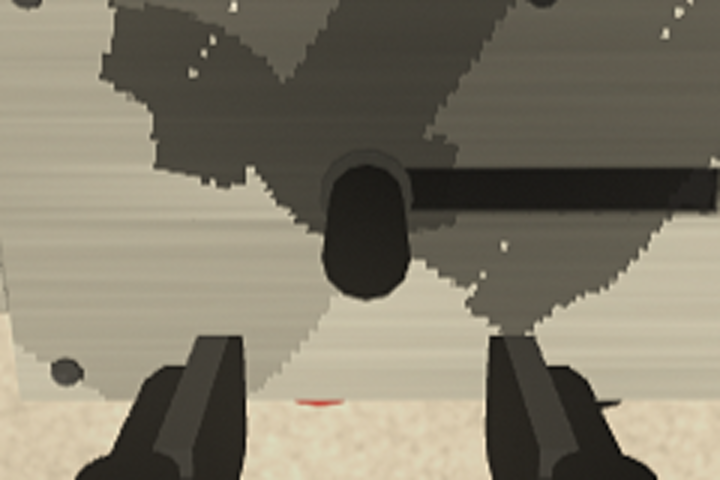

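```bash
python3 -c "
from h import *
print(tri(('w8',322,215.7),('s8',154,187)),atz('w8',322,215.7,.145), atz('w8',200+366/3,130+196/3,.095))
a=cv2.imread('pics/scene0.png').astype(int);b=cv2.imread('pics/s8.png')
print(get_state()['t'])"
```

```text
(array([ 0.5957, -0.161 ,  0.1438]), [np.float64(0.00015649254981620785), np.float64(0.00015649254981616763)]) [ 0.5954 -0.1612  0.145 ] [ 0.5962 -0.161   0.095 ]
26.5
```

View pics/s8.png

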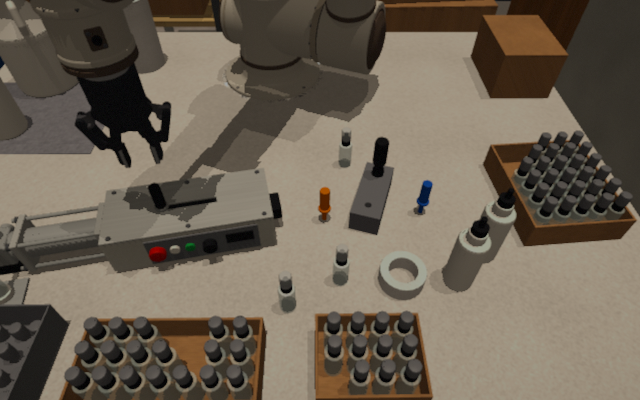

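The handle top measures 144 mm high (145 mm expected when seated). The pin stands upright at the cylinder end, at about (157,195), and everything else is where it was.

```bash
python3 -c "
from h import *
print(hand_in())"
```

```text
the job is handed in; nothing more can be done
None
```

I took the black return pin from the rack and slid it along the slot at about 4–5 N until it dropped into the socket. I seated it with the collar down on the cover, drew the crosshead to its stop, released the pin and backed clear. The job was handed in at about 26.5 s of the 67 s allowed.

**Last checks:**
- **Stop:** at y ≈ -0.1625 m the side force rose from about 12 to 20 N while the pin hardly moved. I took that as the rigid stop and then relieved the load before letting go.
- **Seating:** the pin stands upright with its handle top at 143.8 mm by two views, against 145 mm expected. The tool was at the collar-down height just before release.
- **Surroundings:** the final scene picture shows the driver, bottles, tape and look-alikes where they were.

**What disagreed or went over:**
- **Stop position:** the stop came 1–3 mm farther along than the wrist camera's estimate of home (-0.1596 m). About 1.5 mm of that is play in the socket, and the rest is within the 2 mm calibration error.
- **Downward force:** while finding the strip before the slide, the downward force briefly reached about 7.9 N, above the 2–6 N recommended. I backed it off before sliding.

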